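# Flip in the filter and hold the sample cell in the light path

### The arm

A 6-joint arm with a two-finger parallel gripper is mounted at the origin on a cart in front of the work surface, level with it; the furniture and walls round the work are solid. World frame = base frame: x ahead of the robot, y to its left, z up, the work surface at z = 0. Lengths are in m, angles in degrees, forces in N, time in s.
With the tool pointing down it reaches from about 0.375 to 0.9 m from the base axis. Payload 3.1 kg.
Tool frame: the origin (TCP) lies at the very end of the fingers, on their centre line; the grasp point (between the pads) lies 19 mm behind it; z points along the fingers, y is the line along which they close (so a half turn about z gives the same grasp; the last joint's range is limited). The gripper opens to 87 mm and grips with 3 to 60 N. Pads are 19 mm wide; open, the fingers measure 117 mm over their backs; the gripper's body (75 mm by 190 mm) begins 51 mm behind the grasp point.
Start: joints at [-82.019, 30.224, 82.088, -0, 67.689, -10.227], TCP at [0.195, -0.594, 0.223] pointing down, gripper open.
Joint ranges: [-176.69, 176.69], [-43.24, 126.21], [12.49, 139.97], [-82, 262], [0, 151.66], [-163.58, 163.58]. Speed limits (degrees/s): [159.86, 159.86, 180, 180, 180, 180].

### API

Orientations are given as a 3x3 rotation matrix whose columns are the frame's x, y, z axes.
In Python, from rig import bot, imaging gives the robot as it stands.
- The arm moves only by the tool drive_tool, never from a script. Its argument "deltas" is text: rows parted by semicolons, each of 5 numbers parted by spaces: the finger opening in mm, from 0 to 87, then the shift along the world's x, y, z in mm, then the turn about the world's z in rad. In form: jaw dx dy dz twist; .... A call has 1 to 12 rows; each row is the pose to reach, as a shift and turn from the pose commanded when the call began; what a row does not reach only later rows make up. A row lasts 1/10 s, in which the tool goes at most 50 mm and 8.59 degrees, less where a joint would pass 70% of its speed; a pose out of reach is approached as far as the arm can. A call with a gripper value outside its range is refused whole. The fingers move at their own pace and stop on an object; the grip force is fixed at half the most. Time passes only in rows, so rows that repeat a pose let the fingers close. It gives the time, the measured TCP pose, the force, the opening and the grip force at its end, in the units of the state.
- bot.read_state(): the state, without advancing time (a new reading comes with each control period).
- imaging.capture(name): name is "side" or "top" or "wrist"; returns the picture (420x560x3 uint8, red, green, blue); there is no depth.
- imaging.camera_model(name): a dict with "fx", "fy", "cx", "cy" (pixels), "T" (4x4, takes a point from camera to world coordinates). Camera axes: x right, y down, z forward; pixel columns grow to the right and rows downward; lengths in m; the calibration is good to about 2 mm. A picture is of the moment at which its call begins: read the wrist's pose just before it. camera_model takes no time and is no camera call; for the wrist camera it gives the pose at the moment of the call.
- bot.hand_in(): hands the job in; it is judged then, once.
The state is a dict: "time_s": time; "joint_positions": joint angles; "qvel": joint speeds; "tau": joint torques, N m; "position": TCP position; "tcp_rot": TCP orientation; "force": force on the tool from outside, world axes, zero at the start; "moment": the same for the moment, N m; "opening": opening from 0.0 (shut) to 1.0 (fully open); "grasp_force": force on a finger pad.
Only numpy, scipy, OpenCV 4.12 (cv2) and the standard library are available. Lean on these libraries where they do the work, as an engineer would, in place of code of your own. Each camera call takes 0.05 s, during which the arm holds its last target. There are 200 camera calls.

### The job

Take a trial reading on the little photometer rail: swing its grey filter up until it stands fully upright in front of the lamp, then take the tall stoppered glass cell out of the rack by its two frosted faces, never touching its clear windows, and finish holding it, still in the gripper, upright in the light path between the filter and the receiver. The light must go squarely in and out through the middle of the clear windows; the cell must touch nothing but the gripper, and all the other things stay where they are.

Things in the scene. Friction and masses are not known exactly. Their poses are not given: they have to be found in the camera images.
- photometer: open photometer on a fixed aluminium rail 330 mm long, 54 mm wide, rail top 18 mm up. Origin at the centre of its underside; x axis along the light beam from the lamp to the receiver, z up. The beam, 10 mm across, runs level over the centre line, 80 mm above the worktop. A thin rest peg for the filter stands at x = -12 mm, 41 mm high
- lamp (a point): lens of the lamp, on the beam at the tip of its nose (photometer x = -73 mm). The lamp is a white box 58 mm wide and 70 mm long behind its 13 mm long nose, 110 mm high above the worktop, 122 with the black knob on it
- receiver (a point): window of the receiver, on the beam at its front face (photometer x = +79 mm). The receiver is a dark cylinder of 42 mm, 58 mm long, on a post; its top is 101 mm above the worktop
- filter (a joint): hinge of the flip-in filter: 0 = lying level along the rail towards the receiver, pi/2 = 1.571 = fully upright, square across the beam, at its stop. The axis is level, along the photometer's -y. Light friction (about 0.5 N at the bar) holds it wherever it is left
- filter_hinge (a point): middle of the filter's hinge axis (photometer x = -55 mm, 45 mm above the worktop), between two ears 54 mm high, 56 mm apart over their outsides; its x axis points from the hinge along the filter to its bar, y along the hinge
- filter_bar (a point): centre of the aluminium cross bar (T-bar) at the filter's free end, 10 mm thick, 26 mm long along the hinge axis, 84 mm from the hinge. A slim stem 8 mm wide joins it to the 40 x 42 mm square frame, which ends 28 mm short of the bar's centre. Pinched by its two end faces the bar can turn between the fingers as it is led round
- light_path (a point): point on the beam midway between the upright filter and the receiver (70 mm from the hinge's upright plane, 65 mm from the receiver's face), 80 mm above the worktop; axes like the photometer's
- rack: fixed grey plastic rack, 130 x 58 x 30 mm on a 136 x 64 mm foot, with three square pockets in a row along its x axis at -40, 0 and +40 mm, each 27.6 mm wide and 22 mm deep (pocket floor 8 mm above the worktop). Origin at the centre of its underside
- cell: the tall glass sample cell: 26 x 26 mm square, glass 60 mm high, a narrower white stopper (18 mm square) on it to 69 mm; 62 g. Stands upright in any of the rack's pockets, 38 mm of glass above the rack. Origin at the centre of its underside, z up. Its two frosted (milky) faces look to its +y and -y, towards the rack's long sides; its two clear windows look to its +x and -x
- cell_windows: the cell's two clear windows, 19 mm wide, from 3 to 57 mm above its underside, part of the cell, same origin and axes; not to be touched
- cell_mid (a point): centre of the cell, 30 mm above its underside, in the middle between the clear windows; the light shall pass here
- short_cell_1: a short open glass cell, 26 x 26 x 42 mm, in another pocket of the rack; stays there
- short_cell_2: a second short open glass cell like it, in the remaining pocket; stays there
- bottle: amber dropper bottle, 33 mm across, 102 mm high, at the front left of the worktop; stays
- mug: mug, 100 mm high, behind the rack; stays
- tape_roll: roll of black tape, 18 mm high, at the front right of the worktop; stays
- adapter: small connector tee, 38 mm, at the front of the worktop; stays
- screwdriver: screwdriver, 180 mm long, to the right of the photometer; stays
Mind the look-alikes: they are no part of the job. What is shaped like the cell but yellow is not meant.

How it is judged (in metres and radians):
On the way, in this order (a step that is already met when the one before it is completed fails the run):
1. the filter stands fully upright in front of the lamp (value of joint filter above 1.45 rad), for 0.2 s.
2. the tall cell is held clear above the rack by the gripper (height (world z) of cell above 0.035 m and contact force between the fingers and cell above 1 N and contact force between rack and cell below 0.05 N), for 0.2 s.
At the end, for the whole second after the job is handed in: Filter upright (over 1.45 rad); cell gripped, at rest, touching nothing else; upright and windows square to the beam within 0.10 rad; its centre within 5 mm of the beam sideways, 10 mm in height, and within 50 mm of the light_path point along the beam (value of joint filter above 1.45 rad and x of cell_mid in the frame of light_path between -0.05 and 0.05 m and y of cell_mid in the frame of light_path between -0.005 and 0.005 m and z of cell_mid in the frame of light_path between -0.01 and 0.01 m and angle between the x axis of cell and the x axis of photometer, either way round below 0.1 rad and angle between cell's own z axis and vertical below 0.1 rad and contact force between the fingers and cell above 1 N and contact force between photometer and cell below 0.05 N and linear speed of cell below 0.02 m/s); the arm keeps its last pose, push and grip.
It fails at once if the fingers touch the cell's clear windows (contact force between the fingers and cell_windows above 0.5 N).
It fails at once if the cell is knocked against the photometer (contact force between photometer and cell above 1 N).
It fails at once if a short cell is shifted or pulled out (distance of any of short_cell_1, short_cell_2 from where it was at the start of the episode above 0.015 m).
It fails at once if something else on the worktop is pushed away (distance of any of bottle, mug, tape_roll, adapter, screwdriver from where it was at the start of the episode above 0.02 m).
It also fails if it takes over 51 s, if anything falls off the work surface, if the arm or the gripper's body presses on something with over 40 N, if the wrist force passes 120 N, or if a joint passes its speed limit or range.

## Working session

There is one attempt and no reset: what is moved stays moved. The work goes in short steps, Python scripts to look and compute and a tool call to move; the robot and the scene stay as the last step left them, time stands still between calls to the robot, and variables do not carry over. Pictures are saved under pics/ and viewed, at most 10 in all, crops included, and the job is handed in when it is done.

Besides the shell and the picture viewer there is one more tool, called after ">>>" as name(argument=value, ...), one argument or row to a line, values as JSON. drive_tool: Moves the arm, as the interface text tells. Its arguments: {"type":"object","properties":{"deltas":{"type":"string"}},"required":["deltas"]}

```bash
mkdir -p pics; ls
python3 - <<'E'
from rig import bot, imaging
import cv2
for n in ["top","side"]:
    cv2.imwrite(f"pics/{n}0.png",imaging.capture(n)[:,:,::-1])
    m=imaging.camera_model(n);print(n,m["fx"],m["cx"],m["cy"],m["T"].round(3).tolist() if hasattr(m["T"],'round') else m["T"])
s=bot.read_state();print(s)
E
```

```text
pics
top 511.8377042415411 278.1506610226631 211.43911546643952 [[0.012, -0.982, 0.186, 0.294], [-1.0, -0.015, -0.015, -0.032], [0.017, -0.186, -0.982, 1.305], [0.0, 0.0, 0.0, 1.0]]
side 507.25985841830504 281.31211074741077 216.30603794822392 [[-1.0, -0.003, 0.025, 0.489], [-0.023, 0.478, -0.878, 1.107], [-0.009, -0.878, -0.478, 0.692], [0.0, 0.0, 0.0, 1.0]]
{'time_s': 0.1, 'joint_positions': array([-8.20187435e+01,  3.02732371e+01,  8.21486376e+01, -1.63194312e-03,
        6.76892175e+01, -1.02259710e+01]), 'qvel': array([-0.09214972, -0.09754372, -0.09306802,  0.01979128, -0.0020839 ,
       -0.02696357]), 'tau': array([-4.35591874e-04, -4.40986669e+01, -1.77150428e+01,  6.35657413e-02,
        5.33983216e-02, -3.69135353e-05]), 'position': array([ 0.19522575, -0.59303758,  0.22167606]), 'tcp_rot': array([[ 9.49929306e-01,  3.12464762e-01, -2.95313239e-04],
       [ 3.12464739e-01, -9.49927426e-01,  1.91648424e-03],
       [ 3.18307646e-04, -1.91279952e-03, -9.99998120e-01]]), 'force': array([-0.51585803,  0.68346912,  0.47627309]), 'moment': array([ 0.032654  ,  0.00720492, -0.01311775]), 'grasp_force': 0.0, 'opening': 1.0002792892823678}
```

View pics/top0.png

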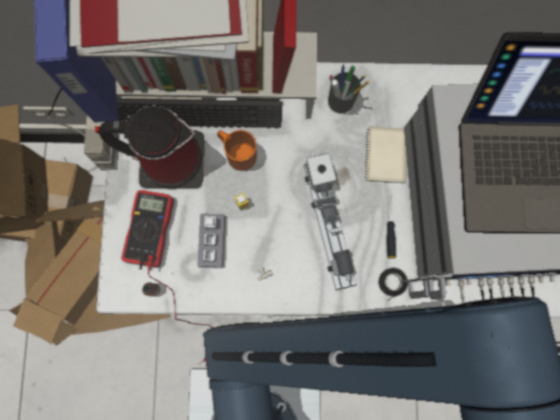

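View pics/side0.png

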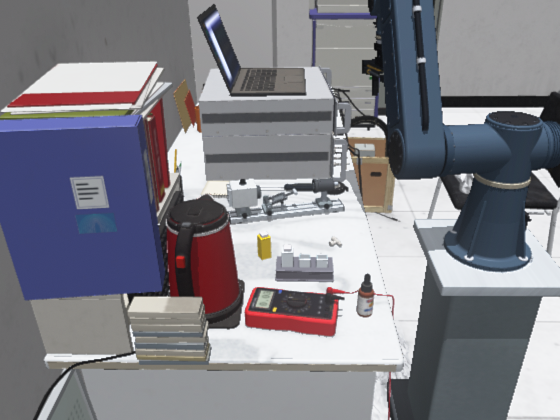

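The top view shows the photometer running from its lamp at (320,170) to the receiver at (343,265). The rack is at (211,240), with the tall cell in its far pocket at about (210,222). The yellow decoy at (243,201) is out of the way. I'll zoom in next.

```bash
cat > h.py <<'E'
import numpy as np, cv2
from rig import bot, imaging
def ray(n,u,v,z,m=None):
    m=m or imaging.camera_model(n); T=np.array(m["T"])
    d=T[:3,:3]@[(u-m["cx"])/m["fx"],(v-m["cy"])/m["fy"],1]; o=T[:3,3]
    return o+d*(z-o[2])/d[2]
def proj(n,p,m=None):
    m=m or imaging.camera_model(n); T=np.array(m["T"]); q=T[:3,:3].T@(np.array(p)-T[:3,3])
    return np.array([m["fx"]*q[0]/q[2]+m["cx"],m["fy"]*q[1]/q[2]+m["cy"]])
E
python3 - <<'E'
import cv2
a=cv2.imread("pics/top0.png")[145:295,190:370];b=cv2.imread("pics/side0.png")[170:290,215:355]
cv2.imwrite("pics/topc.png",cv2.resize(a,None,fx=4,fy=4,interpolation=cv2.INTER_CUBIC))
cv2.imwrite("pics/sidec.png",cv2.resize(b,None,fx=5,fy=5,interpolation=cv2.INTER_CUBIC))
E
```

```text
(no output)
```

View pics/topc.png

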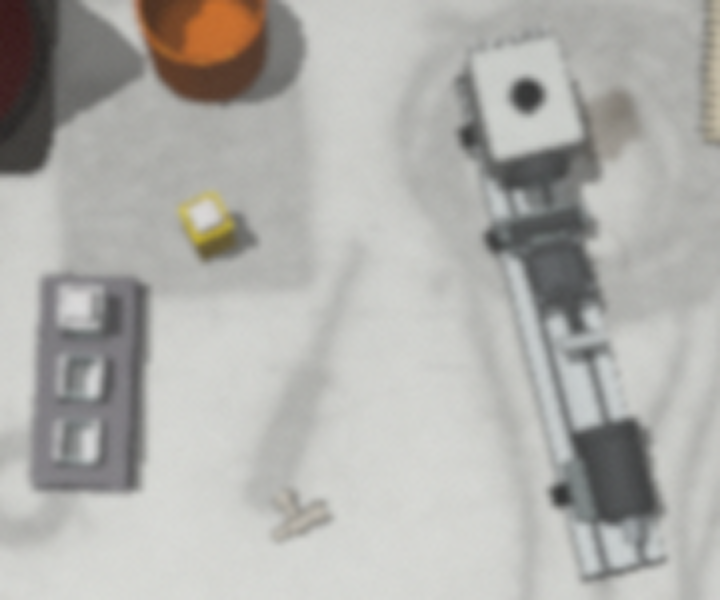

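View pics/sidec.png

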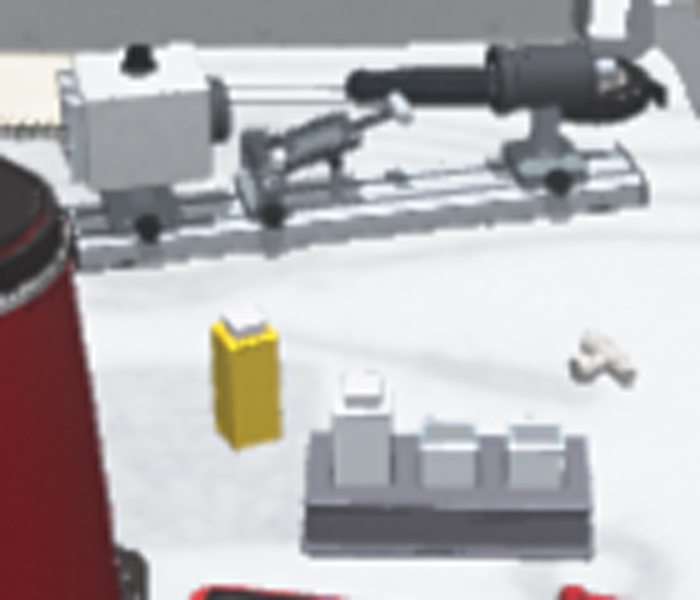

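Run:
```python
from h import *
from scipy.optimize import least_squares
C=lambda u,v:np.array([u/4+190-.375,v/4+145-.375])
S=lambda u,v:np.array([u/5+215-.4,v/5+170-.4])
def tf(q,p): c,s=np.cos(q[2]),np.sin(q[2]); return np.array([q[0]+c*p[0]-s*p[1],q[1]+s*p[0]+c*p[1],p[2]])
mt,ms=imaging.camera_model("top"),imaging.camera_model("side")
ob=[((.165,-.027,.018),C(587,578)),((.165,.027,.018),C(665,560)),((-.156,-.029,.11),C(470,55)),((-.156,.029,.11),C(553,38)),((-.086,.029,.11),C(585,150)),((-.086,-.029,.11),C(498,165))]
f=lambda q:np.concatenate([proj("top",tf(q,p),mt)-o for p,o in ob])
r=least_squares(f,[.5,-.1,np.pi]);q=r.x;print("phot",q,np.degrees(q[2]),f(q).round(1))
bar=lambda a:(-.055+.084*np.cos(a),0,.045+.084*np.sin(a))
for d in range(-10,50,5):
    a=np.radians(d);print(d,(proj("top",tf(q,bar(a)),mt)-C(585,345)).round(1),(proj("side",tf(q,bar(a)),ms)-S(400,105)).round(1))
for n,p in dict(hinge=(-.055,0,.045),bar=bar(0),lp=(.014,0,.08)).items(): print(n,tf(q,p).round(4))
print("cell",ray("top",*C(82,303),.077,mt),ray("side",*S(363,381),.077,ms),"s1",ray("top",*C(80,376),.05,mt),"s2",ray("top",*C(77,440),.05,mt))
for u,v in [(45,275),(147,285),(137,490),(33,487)]: print(ray("top",*C(u,v),.03,mt).round(4))
```

```text
phot [ 0.50781095 -0.18329252  3.390866  ] 194.28231042452228 [-0.6  0.9  0.7  0.3 -1.1  0.5  1.3 -0.6  0.6 -1.4 -0.9  0.3]
-10 [-3.   2.9] [ 2.1 12.4]
-5 [-2.6  2.8] [ 2.5 10.1]
0 [-2.2  2.5] [2.6 7.8]
5 [-1.9  2. ] [2.5 5.5]
10 [-1.6  1.2] [2.2 3.2]
15 [-1.4  0.1] [1.7 1. ]
20 [-1.3 -1.2] [ 0.9 -1.1]
25 [-1.2 -2.7] [-0.  -3.2]
30 [-1.2 -4.5] [-1.2 -5.2]
35 [-1.3 -6.5] [-2.5 -7. ]
40 [-1.5 -8.6] [-4.1 -8.8]
45 [ -1.7 -11. ] [ -5.8 -10.3]
hinge [ 0.5611 -0.1697  0.045 ]
bar [ 0.4797 -0.1904  0.045 ]
lp [ 0.4942 -0.1867  0.08  ]
cell [0.50263158 0.11393034 0.077     ] [0.50421481 0.11738712 0.077     ] s1 [0.46156987 0.11671563 0.05      ] s2 [0.42204625 0.11710302 0.05      ]
[0.5282 0.1435 0.03  ]
[0.5227 0.079  0.03  ]
[0.3935 0.0812 0.03  ]
[0.3945 0.1456 0.03  ]
```

>>> drive_tool(
  deltas="60 11 45 10 0; 60 22 90 20 0; 60 33 130 20 0; 60 45 172 20 -0.03; 60 55 214 20 -0.068; 60 75 245 20 -0.068; 60 95 280 20 -0.068; 60 110 310 20 -0.068; 60 155 333 10 -0.068; 60 200 356 0 -0.068; 60 240 376 0 -0.068; 60 262 388 0 -0.068",
)

```text
time_s: 1.3
position: [0.4599, -0.2037, 0.222]
tcp_rot: [[0.968, 0.25, 0.001], [0.25, -0.968, 0.0], [0.001, -0.0, -1.0]]
force: [-0.5, -0.3, 0.1]
opening: 0.69
grasp_force: 0.0
```

>>> drive_tool(
  deltas="60 0 0 0 0; 60 0 0 0 0; 60 0 0 0 0; 60 0 0 0 0",
)

```text
time_s: 1.7
position: [0.4561, -0.2063, 0.2225]
tcp_rot: [[0.969, 0.245, -0.001], [0.245, -0.969, 0.0], [-0.001, -0.0, -1.0]]
force: [0.1, -0.6, -0.1]
opening: 0.688
grasp_force: 0.0
```

Run:
```python
from h import *
s=bot.read_state();print(s["position"],s["tcp_rot"].round(3),s["time_s"])
m=imaging.camera_model("wrist")
np.save("w1.npy",m,allow_pickle=True)
i=imaging.capture("wrist")[:,:,::-1];cv2.imwrite("pics/w1.png",i)
print(m)
for a in (0,16,25):
    a=np.radians(a);c,sn=np.cos(3.390866),np.sin(3.390866);X=-.055+.084*np.cos(a)
    print(proj("wrist",[.50781+c*X,-.18329+sn*X,.045+.084*np.sin(a)],m))
```

```text
[ 0.45612483 -0.20626839  0.2225082 ] [[ 0.969  0.245 -0.001]
 [ 0.245 -0.969  0.   ]
 [-0.001 -0.    -1.   ]] 1.7
{'fx': 350.72340753341604, 'fy': 350.72340753341604, 'cx': 281.7599285238434, 'cy': 205.2493541681652, 'T': array([[ 0.24475369, -0.93198221, -0.26740381,  0.52935521],
       [-0.96958469, -0.23556786, -0.06643279, -0.18720926],
       [-0.00107756,  0.27553031, -0.96129178,  0.38352858],
       [ 0.        ,  0.        ,  0.        ,  1.        ]])}
[272.80824102 157.39742758]
[272.11687317 157.50003563]
[271.67199616 154.22642656]
```

View pics/w1.png

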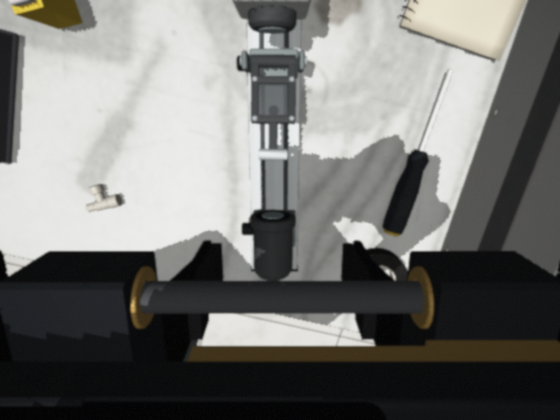

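The wrist view shows the T-bar at (274.5,154), the lamp nose at (272,18), the rail edges at about 248 and 299 (v=150), and the receiver front at (272,215). I'll triangulate the bar from all three cameras.

Run:
```python
from h import *
from scipy.optimize import least_squares
mw=np.load("w1.npy",allow_pickle=True).item();mt,ms=imaging.camera_model("top"),imaging.camera_model("side")
ob=[(mt,585/4+190-.375,345/4+145-.375),(ms,400/5+215-.4,105/5+170-.4),(mw,274.5,154)]
r=least_squares(lambda p:np.concatenate([proj("",p,m)-[u,v] for m,u,v in ob]),[.48,-.19,.07]);print(r.x,r.fun.round(1))
c,s=np.cos(3.390866),np.sin(3.390866)
loc=lambda p:np.array([c*(p[0]-.50781)+s*(p[1]+.18329),-s*(p[0]-.50781)+c*(p[1]+.18329),p[2]]).round(4)
print("bar",loc(r.x))
print("ears",loc(ray("",242,62,.05,mw)),loc(ray("",303,62,.05,mw)),"nose",loc(ray("",272,12,.08,mw)))
# row profiles across rail
g=cv2.cvtColor(cv2.imread("pics/w1.png"),cv2.COLOR_BGR2GRAY)
for v in (135,185,200): print(v,g[v-1:v+2,240:310].mean(0).astype(int).tolist())
for v in (150,): print(loc(ray("",248,v,.018,mw)),loc(ray("",299,v,.018,mw)))
```

```text
[ 0.4860816  -0.19125683  0.06804118] [-0.7 -1.4  0.4  0.4  0.2  0.4]
bar [0.023  0.0024 0.068 ]
ears [-0.0564 -0.0264  0.05  ] [-0.0562  0.0276  0.05  ] nose [-0.0892  0.0013  0.08  ]
135 [228, 229, 230, 230, 229, 227, 226, 223, 222, 225, 228, 230, 230, 231, 232, 234, 234, 234, 232, 217, 170, 113, 92, 105, 151, 205, 227, 223, 186, 130, 91, 80, 79, 80, 79, 79, 98, 152, 207, 223, 205, 170, 136, 99, 65, 50, 53, 95, 164, 215, 231, 234, 235, 235, 236, 236, 235, 231, 211, 168, 143, 160, 189, 209, 216, 216, 215, 217, 218, 220]
185 [226, 228, 229, 230, 230, 231, 232, 232, 231, 230, 229, 228, 229, 229, 230, 230, 232, 232, 231, 222, 185, 124, 71, 51, 66, 97, 122, 132, 134, 133, 133, 133, 133, 135, 136, 137, 138, 138, 138, 138, 137, 137, 126, 93, 59, 48, 53, 79, 113, 130, 136, 137, 137, 138, 139, 139, 137, 128, 123, 128, 134, 137, 137, 136, 136, 135, 134, 134, 133, 133]
200 [223, 224, 225, 226, 227, 228, 228, 229, 229, 227, 221, 222, 226, 227, 229, 230, 231, 231, 231, 226, 198, 142, 83, 53, 58, 86, 114, 130, 132, 132, 133, 133, 133, 134, 135, 137, 138, 137, 137, 137, 138, 136, 125, 93, 60, 48, 58, 87, 116, 131, 136, 136, 137, 137, 137, 138, 135, 130, 127, 126, 126, 124, 123, 120, 119, 118, 117, 117, 118, 119]
[ 0.0252 -0.0264  0.018 ] [0.0253 0.0265 0.018 ]
```

>>> drive_tool(
  deltas="50 15 7 -30 0; 50 29 14 -60 0; 50 29 14 -100 0; 50 29 14 -130 0; 50 29 14 -155 0; 50 29 14 -169 0; 50 29 14 -169 0; 50 29 14 -169 0",
)

```text
time_s: 2.55
position: [0.4862, -0.1923, 0.0538]
tcp_rot: [[0.969, 0.246, 0.0], [0.246, -0.969, -0.0], [0.0, 0.0, -1.0]]
force: [0.3, 0.2, 1.0]
opening: 0.575
grasp_force: 0.0
```

>>> drive_tool(
  deltas="35 0 0 0 0; 28 0 0 0 0; 15 0 0 0 0; 15 0 0 0 0; 15 0 0 0 0; 15 0 0 0 0",
)

```text
time_s: 3.15
position: [0.4859, -0.1905, 0.0535]
tcp_rot: [[0.969, 0.247, -0.001], [0.247, -0.969, 0.002], [-0.0, -0.002, -1.0]]
force: [1.3, 4.5, -0.2]
opening: 0.293
grasp_force: 30.0
```

>>> drive_tool(
  deltas="15 2.3 0.6 5.6 0; 15 4.5 1.1 10.8 0; 15 7.3 1.8 16 0; 15 10.3 2.6 20.9 0; 15 13.8 3.5 25.5 0; 15 17.4 4.4 30 0; 15 21.5 5.4 34 0; 15 25.7 6.5 38 0",
)

```text
time_s: 3.95
position: [0.5095, -0.1845, 0.092]
tcp_rot: [[0.969, 0.249, -0.006], [0.249, -0.969, 0.001], [-0.005, -0.003, -1.0]]
force: [-6.4, 2.2, 1.9]
opening: 0.288
grasp_force: 30.0
```

>>> drive_tool(
  deltas="15 4.5 1.2 3.6 0; 15 9.3 2.4 6.7 0; 15 14.3 3.7 9.5 0; 15 19.5 5 12 0; 15 24.8 6.4 14 0; 15 30.2 7.8 15.8 0; 15 35.8 9.2 17.2 0; 15 41.4 10.6 18.1 0; 15 46.3 11.9 18.6 0; 15 51.2 13.1 18.7 0; 15 53.5 13.6 18.5 0; 15 53.5 13.6 18.5 0",
)

```text
time_s: 5.15
position: [0.5666, -0.1706, 0.1131]
tcp_rot: [[0.969, 0.247, 0.002], [0.247, -0.969, 0.001], [0.002, 0.0, -1.0]]
force: [-4.2, 6.8, 13.4]
opening: 0.29
grasp_force: 30.0
```

Run:
```python
from h import *
a=imaging.capture("side")[:,:,::-1][150:270,215:355];b=imaging.capture("top")[:,:,::-1][145:265,260:400]
cv2.imwrite("pics/s2.png",cv2.resize(np.vstack([a,b]),None,fx=2.5*1.0,fy=2.5,interpolation=cv2.INTER_CUBIC))
```

```text
(no output)
```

View pics/s2.png

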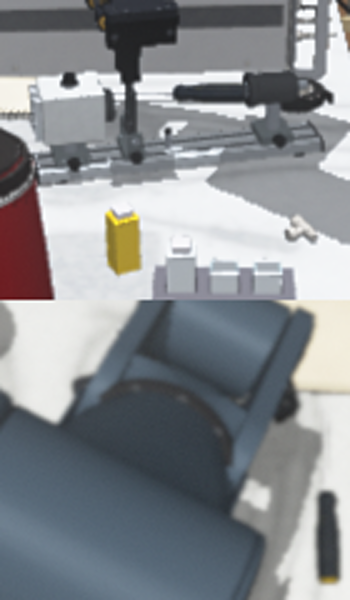

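The side view shows the filter standing upright in the jaws, and the push is against the stop. Next I'll release it and rise.

>>> drive_tool(
  deltas="45 0 0 0 0; 45 0 0 0 0; 45 0 0 0 0; 50 0 0 20 0; 50 0 0 60 0; 50 0 0 100 0; 50 -20 40 120 0; 50 -40 80 120 -0.05; 60 -55 125 120 -0.12; 60 -60 170 120 -0.2; 60 -65 210 120 -0.267",
)

```text
time_s: 6.35
position: [0.5008, 0.0395, 0.2306]
tcp_rot: [[1.0, -0.021, 0.002], [-0.021, -1.0, -0.001], [0.003, 0.001, -1.0]]
force: [1.4, -0.2, 0.3]
opening: 0.677
grasp_force: 0.0
```

>>> drive_tool(
  deltas="60 -18 24 -20 0; 60 -38 44 -40 0; 60 -38 44 -50 0; 60 -38 44 -50 0",
)

```text
time_s: 6.75
position: [0.4625, 0.0824, 0.1791]
tcp_rot: [[1.0, -0.016, -0.001], [-0.016, -1.0, -0.001], [-0.001, 0.001, -1.0]]
force: [0.3, 0.3, -0.2]
opening: 0.686
grasp_force: 0.0
```

Run:
```python
from h import *
s=bot.read_state();print(s["position"],s["tcp_rot"].round(3).tolist(),s["time_s"])
m=imaging.camera_model("wrist");np.save("w2.npy",m,allow_pickle=True)
w=imaging.capture("wrist")[:,:,::-1];cv2.imwrite("pics/w2.png",w)
a=imaging.capture("side")[:,:,::-1][150:270,215:355]
b=cv2.resize(a,(560,480),interpolation=cv2.INTER_CUBIC)
cv2.imwrite("pics/s3.png",b)
print("cell",proj("",[.503,.1155,.077],m),"kettle",ray("top",170,190,0))
```

```text
[0.4624598  0.08235889 0.17913851] [[1.0, -0.016, -0.001], [-0.016, -1.0, -0.001], [-0.001, 0.001, -1.0]] 6.75
cell [237.60076157 153.94005192] kettle [0.59442116 0.23037292 0.        ]
```

View pics/w2.png

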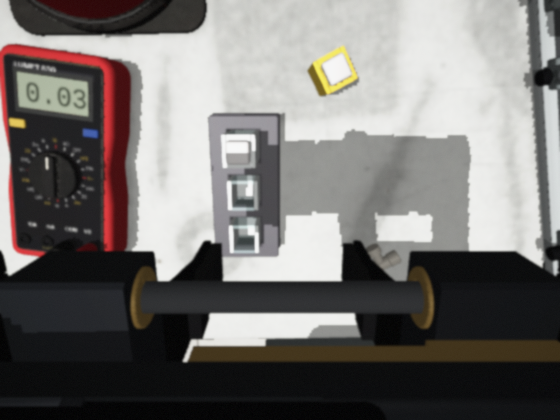

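View pics/s3.png

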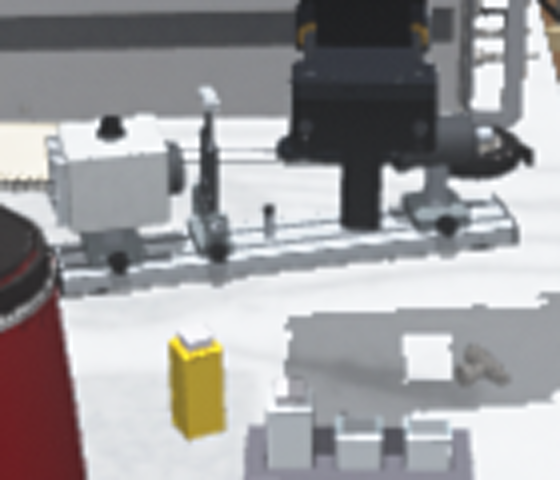

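Both views confirm the filter is upright. The tall cell is in the far pocket, with its stopper top at about (238,150) in the wrist view and the rack edges at u≈210 and 280. I'll take a closer fix.

Run:
```python
from h import *
m=np.load("w2.npy",allow_pickle=True).item()
w=cv2.imread("pics/w2.png")
z=cv2.resize(w[105:265,200:290],None,fx=6/1.62,fy=6/1.62,interpolation=cv2.INTER_CUBIC)
z=cv2.resize(w[108:178,200:290],None,fx=8,fy=8,interpolation=cv2.INTER_CUBIC)
cv2.imwrite("pics/w2c.png",z)
for n,p in dict(tL=(210,115),tR=(279,115),bL=(212,255),bR=(280,255)).items(): print(n,ray("",*p,.03,m).round(4))
```

```text
tL [0.5304 0.1434 0.03  ]
tR [0.5294 0.0843 0.03  ]
bL [0.4005 0.1511 0.03  ]
bR [0.3994 0.0858 0.03  ]
```

View pics/w2c.png

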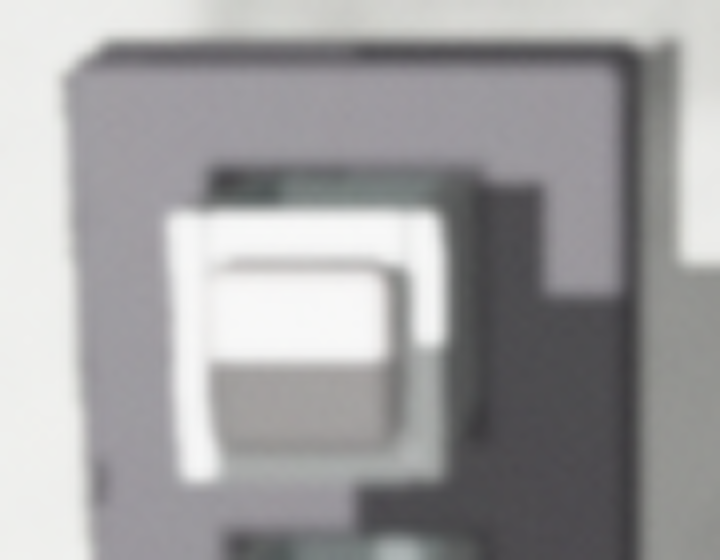

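In the zoomed view (offset 200,108, scale 8) the glass top corners are (165,210), (442,210), (447,480) and (183,482). The stopper top spans (215–388, 268–443).

Run:
```python
from h import *
m=np.load("w2.npy",allow_pickle=True).item()
P=lambda u,v,z:ray("",u/8+200-.44,v/8+108-.44,z,m)
for z,L in ((.068,[(165,210),(442,210),(447,480),(183,482)]),(.077,[(215,268),(385,268),(388,443),(222,445)]),(.03,[(80,72),(622,70)])):
    Q=np.array([P(u,v,z) for u,v in L]);print(Q.round(4)[:,:2].tolist(),Q.mean(0))
```

```text
[[0.5173, 0.1291], [0.5169, 0.1027], [0.4909, 0.1032], [0.4912, 0.1291]] [0.50408309 0.11605117 0.068     ]
[[0.5127, 0.1233], [0.5124, 0.1075], [0.4961, 0.108], [0.4962, 0.1236]] [0.50433512 0.11560034 0.077     ]
[[0.5291, 0.1439], [0.5284, 0.0858]] [0.52875486 0.11485819 0.03      ]
```

>>> drive_tool(
  deltas="55 20 16 0 0; 55 41.5 33 -20 0; 55 41.5 33 -45 0; 55 41.5 33 -75 0; 55 41.5 33 -105 0; 55 41.5 33 -128 0; 55 41.5 33 -138 0; 55 41.5 33 -138 0; 55 41.5 33 -138 0",
)

```text
time_s: 7.75
position: [0.5055, 0.115, 0.0429]
tcp_rot: [[1.0, -0.018, 0.002], [-0.018, -1.0, -0.0], [0.002, -0.0, -1.0]]
force: [0.1, 0.8, 0.2]
opening: 0.631
grasp_force: 0.0
```

>>> drive_tool(
  deltas="40 0 0 0 0; 32 0 0 0 0; 28 0 0 0 0; 15 0 0 0 0; 15 0 0 0 0; 15 0 0 0 0; 15 0 0 0 0",
)

```text
time_s: 8.45
position: [0.5042, 0.1155, 0.0424]
tcp_rot: [[1.0, -0.017, 0.0], [-0.017, -1.0, -0.0], [0.0, 0.0, -1.0]]
force: [-0.6, -0.4, 5.0]
opening: 0.293
grasp_force: 30.0
```

>>> drive_tool(
  deltas="15 0 0 6 0; 15 0 0 15 0; 15 0 0 30 0; 15 0 0 50 0; 15 0 0 75 0; 15 0 0 100 0; 15 0 0 110 0; 15 0 0 110 0; 15 0 0 110 0",
)

```text
time_s: 9.35
position: [0.5034, 0.1154, 0.1516]
tcp_rot: [[1.0, -0.017, -0.001], [-0.017, -1.0, 0.0], [-0.001, 0.0, -1.0]]
force: [-0.1, -0.8, -0.8]
opening: 0.302
grasp_force: 30.0
```

>>> drive_tool(
  deltas="15 -1 -20 0 0; 15 -3 -50 0 0.03; 15 -5 -85 0 0.07; 15 -7 -120 0 0.11; 15 -9 -155 0 0.15; 15 -10 -190 0 0.19; 15 -10 -225 0 0.23; 15 -10 -260 0 0.265; 15 -10.5 -285 0 0.265; 15 -10.5 -300 0 0.265; 15 -10.5 -304 0 0.265; 15 -10.5 -304 0 0.265",
)

```text
time_s: 10.55
position: [0.493, -0.1881, 0.1513]
tcp_rot: [[0.97, 0.245, -0.002], [0.245, -0.97, 0.001], [-0.001, -0.002, -1.0]]
force: [-0.4, -0.6, -0.5]
opening: 0.3
grasp_force: 30.0
```

>>> drive_tool(
  deltas="15 0.5 -0.5 -15 0; 15 0.5 -0.5 -30 0; 15 0.5 -0.5 -45 0; 15 0.5 -0.5 -57 0; 15 0.5 -0.5 -64 0; 15 0.5 -0.5 -67 0; 15 0.5 -0.5 -67 0; 15 0.5 -0.5 -67 0; 15 0.5 -0.5 -67 0",
)

```text
time_s: 11.45
position: [0.4944, -0.1893, 0.0856]
tcp_rot: [[0.969, 0.245, 0.001], [0.245, -0.969, -0.001], [0.001, 0.001, -1.0]]
force: [-0.2, 0.2, -0.1]
opening: 0.297
grasp_force: 30.0
```

Run:
```python
from h import *
a=imaging.capture("side")[:,:,::-1][130:260,215:365]
w=imaging.capture("wrist")[:,:,::-1][0:260,180:380]
b=np.hstack([cv2.resize(a,(450,390),interpolation=cv2.INTER_CUBIC),cv2.resize(w,(300,390),interpolation=cv2.INTER_CUBIC)])
cv2.imwrite("pics/end.png",b)
s=bot.read_state();p=s["position"];print(p,s["time_s"],s["grasp_force"])
print("cell side px in crop",(proj("side",[p[0],p[1],.08])-[215,130])*3,(proj("side",[p[0],p[1],.05])-[215,130])*3)
c,sn=np.cos(3.390866),np.sin(3.390866)
print("y_p",-sn*(p[0]-.50781)+c*(p[1]+.18329),"x_p",c*(p[0]-.50781)+sn*(p[1]+.18329))
```

```text
[ 0.49432875 -0.18931482  0.08554524] 11.55 29.999825642444193
cell side px in crop [231.308403   172.27519504] [231.27026898 200.87567586]
y_p 0.0025127867724589158 x_p 0.014550889905415018
```

View pics/end.png

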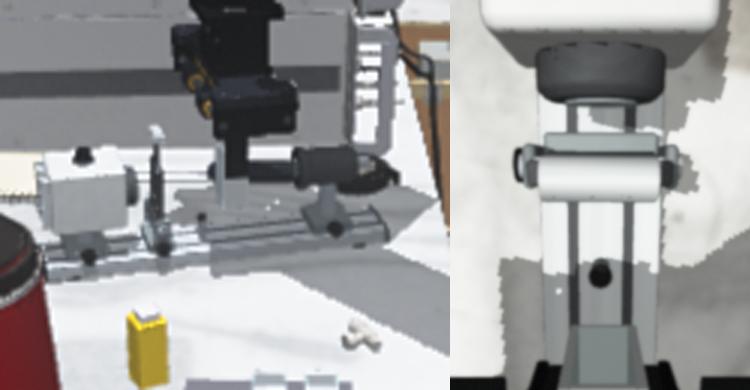

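The cell hangs clear of everything between the upright filter and the receiver. In the side crop it sits at about (232,180). In the wrist crop it is roughly 1 mm to the right of the peg line at u=600, so I'll nudge it 1 mm to the left.

>>> drive_tool(
  deltas="15 -0.2 1 -1 0; 15 -0.2 1 -1 0; 15 -0.2 1 -1 0; 15 -0.2 1 -1 0; 15 -0.2 1 -1 0; 15 -0.2 1 -1 0",
)

```text
time_s: 12.15
position: [0.4938, -0.1881, 0.084]
tcp_rot: [[0.969, 0.245, -0.0], [0.245, -0.969, 0.0], [0.0, -0.0, -1.0]]
force: [-0.6, 0.1, 0.0]
opening: 0.297
grasp_force: 30.0
```

```bash
python3 -c "
from rig import bot
s=bot.read_state();print(s['position'],s['grasp_force']);print(bot.hand_in())"
```

```text
[ 0.49381722 -0.18807332  0.08404051] 29.999924702569842
the job is handed in; nothing more can be done
None
```

I handed the job in at about 12 s with the filter upright and the tall cell gripped by its frosted faces at the light-path point; by my measurements it is within about 1 mm of the beam line and touching nothing else, but the hand-in returned no verdict.

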